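Hang the lug basket on the rail carriage and index it at the press

ROBOT

A 6-joint arm with a two-finger parallel gripper is mounted at the origin on the work surface. World frame = base frame: x ahead of the robot, y to its left, z up, the work surface at z = 0. Lengths are in m, angles in degrees, forces in N, time in s.
With the tool pointing down it reaches from about 0.3 to 0.75 m from the base axis. Payload 8.5 kg.
Tool frame: the origin (TCP) lies at the very end of the fingers, on their centre line; the grasp point (between the pads) lies env.pinch_z behind it (env.pinch_z is the distance from the TCP to the grasp point, in m); z points along the fingers, y is the line along which they close (so a half turn about z gives the same grasp; the last joint's range is limited). The gripper opens to 85 mm and grips with 20 to 120 N. Pads are 22 mm wide; open, the fingers measure 114 mm over their backs; the gripper's body (76 mm by 85 mm) begins 54 mm behind the grasp point. The pads swing forward as they close: fully open they stand 13 mm farther back than shut.
Start: joints at [-86.648, 21.807, 74.336, -0, 83.858, -12.336], TCP at [0.149, -0.529, 0.231] pointing down, gripper open.
Joint ranges: [-178.18, 178.18], [-50.72, 133.34], [12.68, 142.11], [-81.47, 261.47], [9.98, 163.14], [-165.26, 165.26]. Speed limits (degrees/s): [136.94, 136.94, 180, 180, 180, 180].

INTERFACE

Orientations are given as a 3x3 rotation matrix whose columns are the frame's x, y, z axes.
In Python, from rig import telemetry, get_image, env gives the robot as it stands. The module is installed in compiled form; this text tells all that it offers.
- The arm moves only by the tool apply_moves, never from a script. Its argument "series" is a list of rows, each a list of 7 numbers: the shift along the tool's x, y, z in mm, then the turn, a rotation vector about the tool's x, y, z in degrees, then the opening, from 0 (shut) to 1 (fully open). A call has 1 to 12 rows; each row shifts and turns the commanded pose from where the row before left it, along the tool's axes as they then stand; what a row does not reach is not made up. A row lasts 1/8 s, in which the tool goes at most 62.5 mm and 10.7 degrees, less where a joint would pass 70% of its speed; a pose out of reach is approached as far as the arm can. A call with a gripper value outside its range is refused whole. The fingers move at their own pace and stop on an object; "grip_force" is the grip in N (left out, the last holds). Time passes only in rows, so rows that do not move let the fingers close. It gives the time, the measured TCP pose, the force, the opening and the grip force at its end, in the units of the state.
- telemetry.observe(): the state, without advancing time (a new reading comes with each control period).
- get_image(name): name is "side" or "top"; returns a dict with "frame" (420x560x3 uint8, red, green, blue), "z_map" (420x560 float32, m along the optical axis (not along the pixel's ray), 0 where there is no reading), "vertical_fov" (degrees; the focal length in pixels is half the picture's height over the tangent of half this angle, whatever the lens; pixels are square), "cx", "cy" (the principal point, pixels), "dist" ([k1, k2, p1, p2, k3] as OpenCV has them; the pictures are not rectified), "eye" and "attitude" of the camera in the world. Camera axes: x right, y up, looking along -z (the intrinsics and any distortion apply to the point x, -y, -z); pixel columns grow to the right and rows downward; lengths in m; the calibration is good to about 2 mm. A picture is of the moment at which its call begins.
- env.close_job(): hands the job in; it is judged then, once.
The state is a dict: "time_s": time; "q": joint angles; "qvel": joint speeds; "joint_efforts": joint torques, N m; "position": TCP position; "tool_rot": TCP orientation; "ft_force": force on the tool from outside, world axes, zero at the start; "wrist_torque": the same for the moment, N m; "grip_width": finger opening in m; "gripper_force": force on a finger pad.
Only numpy, scipy, OpenCV 4.12 (cv2) and the standard library are available. Lean on these libraries where they do the work, as an engineer would, in place of code of your own. Each camera call takes 0.05 s, during which the arm holds its last target. There are 200 camera calls.

TASK

Hang the wire basket of lug shells by its handle on the two hooks of the rail carriage and let go of it, keeping the shells in it. Then take the carriage's knob and slide the carriage along the rail towards the crank press until the ball clicks into the notch, and finish still gripping the knob with the carriage held at that notch. Leave the other parts lying on the counter as they are.

Things in the scene. Friction and masses are not known exactly. Their poses are not given: they have to be found in the camera images.
- basket: Wire parts basket, open on top: 70 mm (own x) by 120 mm (own y) by 50 mm high, about 0.25 kg (0.4 kg with its three shells), standing on the counter. Origin: centre of its underside; z up. A stiff 6 mm wire bail stands over it in its own y-z plane, rising at both ends to a straight level bar along own y, 109 mm long, centre line 125 mm above the underside.
- basket_grip (a point): Centre of the black moulded grip in the middle of the basket's bar, 125 mm above the basket's underside. The grip is a flat-sided bar 12 mm thick (own x), 44 mm long (own y), 16 mm high; take it from above across its thickness. Either side of it (22 to 54 mm from the middle) the bar is bare wire for the hooks.
- shell1: Gloss white lug shell lying in the basket, 50 x 20 x 18 mm, about 50 g, one of three alike. Origin: centre of its underside.
- shell2: Gloss white lug shell in the basket, as shell1.
- shell3: Gloss white lug shell in the basket, as shell1.
- rail: Bench rail, fixed: aluminium extrusion 40 mm wide, 460 mm long on two feet, top 145 mm above the counter. Origin: on the counter under its middle. Own y runs along it, own -x faces the robot's side. The crank press (wooden frame 250 mm wide, 0.41 m high with its crank) stands at its -y end, nearest face about 275 mm from the rail's middle.
- carriage (a joint): Slide of the carriage along the rail, m: 0 at the +y end, growing towards the press (rail's own -y), up to 0.25 at the end stop. The carriage's middle is at rail y = 0.13 - value. It runs with about 4 N of drag and stays where it is left. At the start it stands at 0 to 0.06.
- hook_seat (a point): Where the middle of the basket's bar (centre of its grip) lies when the basket hangs right: midway between the hooks, 158 mm above the counter, bar parallel to the rail. Moves with the carriage; axes as the rail's. The hook tips are 28 mm in front (-x), their tops 24 mm above the seat; the front plate is 68 mm behind (+x), reaching 22 mm above it. Lower the bar in from above.
- knob_grip (a point): Middle of the round black knob on the carriage, the place to grip: 26 mm diameter, 27 mm high, on a 12 mm stem; 208 mm above the counter, knob's underside 12 mm above the carriage's flat top plate (180 mm above the counter). Moves with the carriage, 112 mm behind (+x) the hook seat; does not turn.
- ball (a point): The spring ball under the carriage, at the height of the steel strip's top; it moves with the carriage (12 mm in front of the rail's middle line, 30 mm towards the press from the knob). Axes parallel to the rail's.
- notch (a point): Middle of the one cross notch (9 mm wide) in the flat steel strip beside the guide; the strip is adjustable, so the notch lies at 0.18 to 0.22 of the carriage's slide. Axes as the rail's. Home: ball and notch at the same place along the rail. Left free within about 2 mm of it the carriage is drawn in and settles to within 1 mm; to push on out of it takes about 12 N.
- hoop_claw: Chrome hoop claw, a small hooked bracket 42 x 26 x 26 mm, lying on the counter; leave alone. Origin: centre of its foot's underside.
- receiver_nut: Brass receiver nut standing on its flange, 22 mm diameter, 24 mm high; leave alone. Origin: centre of its underside.
- bumper: Black rubber bumper, a low cone 32 mm diameter, 18 mm high; leave alone. Origin: centre of its underside.
- knob: The knob on the carriage as a part (see point knob_grip). Origin: foot of its stem on the carriage's top plate, 180 mm above the counter.
- hooks: Two 7 mm rods, 40 mm either side of the carriage's middle, reaching 96 mm from its front plate towards the robot (rail -x). Each runs level, dips to a 20 mm flat, ends in an upturned tip; between tip and level part it is about 45 mm open on top. Nothing stands between the two, where the fingers go. Origin: on the counter plane under the carriage's middle. x, y as the rail's.
Mind the look-alikes: they are no part of the job. What is shaped like the shell1 but pink is not meant. Of the things shaped like the basket, the bare steel one is meant.

How it is judged (in metres and radians):
On the way, in this order (a step that is already met when the one before it is completed fails the run):
1. the basket hangs by its bar on both hooks, let go, shells in it (contact force between basket and hooks above 1.5 N and distance between basket_grip and hook_seat below 0.022 m and angle between basket's own z axis and vertical below 0.25 rad and height (world z) of basket above 0.02 m and contact force between the fingers and basket below 0.2 N and horizontal distance between each of shell1, shell2, shell3 and basket below 0.065 m and z of shell1 in the frame of basket between -0.005 and 0.045 m and z of shell2 in the frame of basket between -0.005 and 0.045 m and z of shell3 in the frame of basket between -0.005 and 0.045 m), for 0.3 s.
2. with the basket hanging, the carriage's ball is in the notch (contact force between basket and hooks above 1.5 N and distance between basket_grip and hook_seat below 0.022 m and angle between basket's own z axis and vertical below 0.25 rad and height (world z) of basket above 0.02 m and contact force between the fingers and basket below 0.2 N and y of ball in the frame of notch between -0.0025 and 0.0025 m), for 0.2 s.
At the end, for the whole second after the job is handed in: The basket hangs on the hooks alone (bar middle within 22 mm of the seat, over 1.5 N, upright within 0.25 rad, fingers off it), the shells are in it, the ball is within 2.5 mm of the notch's middle along the rail, the carriage still, the fingers on the knob with over 3 N (all of step 2 and horizontal distance between each of shell1, shell2, shell3 and basket below 0.065 m and z of shell1 in the frame of basket between -0.005 and 0.045 m and z of shell2 in the frame of basket between -0.005 and 0.045 m and z of shell3 in the frame of basket between -0.005 and 0.045 m and velocity of joint carriage between -0.01 and 0.01 m/s and contact force between the fingers and knob above 3 N); the arm keeps its last pose, push and grip.
It fails at once if a lug shell falls out of the basket (horizontal distance between any of shell1, shell2, shell3 and basket above 0.09 m or z of any of shell1, shell2, shell3 in the frame of basket below -0.02 m).
It fails at once if a part lying on the counter is shifted by more than 20 mm (distance of any of hoop_claw, receiver_nut, bumper from where it was at the start of the episode above 0.02 m).
It also fails if it takes over 67 s, if anything falls off the work surface, if the arm or the gripper's body presses on something with over 40 N, if the wrist force passes 120 N, or if a joint passes its speed limit or range.

## Working session

There is one attempt and no reset: what is moved stays moved. The work goes in short steps, Python scripts to look and compute and a tool call to move; the robot and the scene stay as the last step left them, time stands still between calls to the robot, and variables do not carry over. Pictures are saved under pics/ and viewed, at most 10 in all, crops included, and the job is handed in when it is done.

Besides the shell and the picture viewer there is one more tool, called after "Request:" as a command line: name --pt "numbers of a row" for each row, then --argument value for the rest. apply_moves: Moves the arm, as the interface text tells. Its arguments: {"type":"object","properties":{"series":{"type":"array"},"grip_force":{"type":"number"}},"required":["series"]}

```bash
mkdir -p pics
cat > h.py <<'E'
import numpy as np, cv2
from rig import telemetry, get_image, env
def K(im):
    f=im["frame"].shape[0]/2/np.tan(np.radians(im["vertical_fov"])/2)
    return np.array([[f,0,im["cx"]],[0,f,im["cy"]],[0,0,1.]])
def rays(im,uv):
    n=cv2.undistortPoints(np.array(uv,float).reshape(-1,1,2),K(im),np.array(im["dist"],float)).reshape(-1,2)
    return np.c_[n[:,0],-n[:,1],-np.ones(len(n))]@np.array(im["attitude"]).T
def onplane(im,uv,z):
    d=rays(im,uv);e=np.array(im["eye"]);return e+d*((z-e[2])/d[:,2])[:,None]
def cloud(im):
    h,w=im["z_map"].shape;v,u=np.mgrid[:h,:w]
    d=rays(im,np.c_[u.ravel(),v.ravel()])
    return (np.array(im["eye"])+d*im["z_map"].reshape(-1,1)).reshape(h,w,3)
def save(im,n): cv2.imwrite("pics/"+n,im["frame"][:,:,::-1])
E
python3 - <<'E'
from h import *
for n in("side","top"):
    im=get_image(n);save(im,n+"0.png");print(n,im["eye"],np.round(im["attitude"],3).tolist(),im["vertical_fov"],im["dist"])
    np.savez(n+"0.npz",**im)
s=telemetry.observe();print(env.pinch_z,s["position"],s["tool_rot"],s["ft_force"],s["grip_width"],s["time_s"])
E
```

```text
side [0.41461402 0.50483473 0.72456917] [[-0.994, 0.076, -0.083], [-0.112, -0.731, 0.673], [-0.009, 0.678, 0.735]] 57.56973368446119 [-0.10896037  0.          0.          0.          0.        ]
top [ 0.39439069 -0.02611658  0.87388259] [[0.007, 0.991, -0.135], [-1.0, 0.006, -0.007], [-0.006, 0.135, 0.991]] 57.0196724070549 [0.02057552 0.         0.         0.         0.        ]
0.0187 [ 0.14868926 -0.52925156  0.23077978] [[ 9.62747758e-01  2.70401081e-01 -1.01093379e-04]
 [ 2.70400977e-01 -9.62746898e-01  1.31239836e-03]
 [ 2.57546599e-04 -1.29084433e-03 -9.99999134e-01]] [-0.03890962 -0.27280554  0.71701336] 0.08548058027838826 0.1
```

View pics/side0.png

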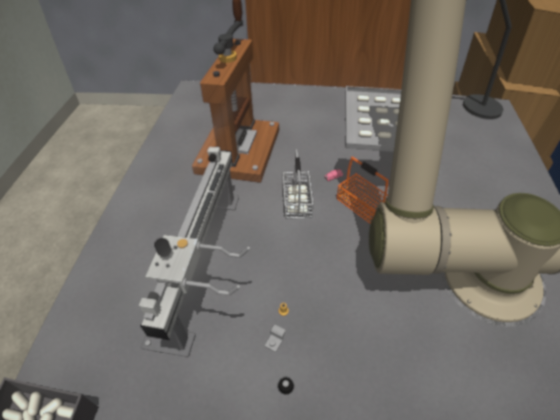

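View pics/top0.png

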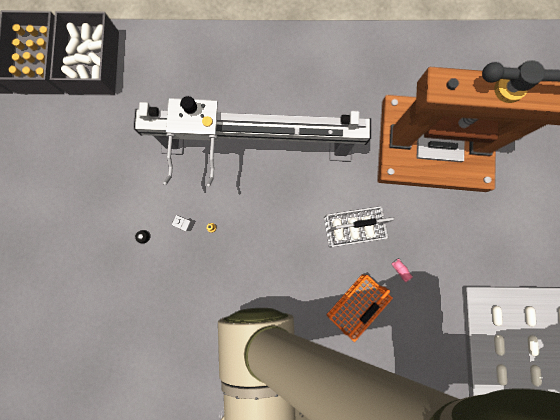

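Top view: the steel basket is at about (357,226) with its dark grip at (368,223). The knob is at (188,104), the hooks at (168,160) and (210,160), and the rail runs from (135,125) to (370,130). The orange basket and pink shell are decoys. Next I measure these points.

```bash
python3 - <<'E'
from h import *
np.set_printoptions(precision=4,suppress=True)
for n,rk,rg in (("top",(170,205,90,118),(335,395,205,240)),("side",(150,178,232,262),(285,310,145,190))):
    im=dict(np.load(n+"0.npz"));P=cloud(im);g=im["frame"].max(2)
    for nm,(u0,u1,v0,v1),zl,zh,h in(("knob",rk,.19,.235,.2215),("grip",rg,.112,.145,.133)):
        m=np.zeros(g.shape,bool);m[v0:v1,u0:u1]=1
        m&=(g<75)&(P[...,2]>zl)&(P[...,2]<zh)
        q=P[m]; v,u=np.nonzero(m)
        if len(q)<4: print(n,nm,"few",len(q));continue
        c,s,vt=np.linalg.svd(q-q.mean(0),full_matrices=False)
        print(n,nm,len(q),"mean",q.mean(0),"min",q.min(0),"max",q.max(0),"axis",vt[0],"px",u.mean(),v.mean(),"top z pts mean",q[q[:,2]>h-.004].mean(0))
# rail & carriage & hooks from depth, top cam
im=dict(np.load("top0.npz"));P=cloud(im)
m=(P[...,2]>.135)&(P[...,2]<.150)&(P[...,0]>.35)&(P[...,1]>-.25)
q=P[m];
r=cv2.minAreaRect(((q[:,:2])*1000).astype(np.float32));print("rail",r,len(q))
m=(P[...,2]>.172)&(P[...,2]<.186)&(P[...,0]>.35)&(P[...,1]>-.25)&(P[...,1]<.5)
v,u=np.nonzero(m);k=(u>160)&(u<225)&(v<140);q=P[v[k],u[k]];print("plate",cv2.minAreaRect((q[:,:2]*1000).astype(np.float32)),q[:,2].mean(),len(q))
# bar/wire of basket top region
m=(P[...,2]>.112)&(P[...,2]<.14);v,u=np.nonzero(m);k=(u>315)&(u<410)&(v>195)&(v<255);q=P[v[k],u[k]]
print("bar",len(q),cv2.minAreaRect((q[:,:2]*1000).astype(np.float32)))
m=(P[...,2]>.035)&(P[...,2]<.06);v,u=np.nonzero(m);k=(u>315)&(u<400)&(v>195)&(v<255);q=P[v[k],u[k]]
print("rim",len(q),cv2.minAreaRect((q[:,:2]*1000).astype(np.float32)))
m=(P[...,2]>.14)&(P[...,2]<.19);v,u=np.nonzero(m);k=(u>155)&(u<220)&(v>140)&(v<200)
for a,b in((155,180),(195,222)):
    kk=k&(u>=a)&(u<b);q=P[v[kk],u[kk]];print("hook",len(q),q.min(0),q.max(0),np.median(q,0))
E
python3 - <<'E'
import cv2,sys
sys.path.insert(0,'.')
a=cv2.imread('pics/top0.png')
cv2.imwrite('pics/crop1.png',np.hstack([cv2.resize(a[80:260,130:230],None,fx=3.3,fy=3.3),cv2.resize(a[80:260,300:420],None,fx=3.3,fy=3.3)])) if 0 else None
import numpy as np
cv2.imwrite('pics/crop1.png',np.hstack([cv2.resize(a[85:255,130:230],None,fx=3.4,fy=3.4),cv2.resize(a[85:255,300:410],None,fx=3.4,fy=3.4)]))
E
```

```text
top knob 212 mean [0.6684 0.1369 0.2141] min [0.6582 0.1262 0.1939] max [0.6832 0.1501 0.221 ] axis [-0.5754 -0.4072 -0.7093] px 188.54716981132074 104.60377358490567 top z pts mean [0.6709 0.1394 0.2187]
top grip 131 mean [ 0.4672 -0.1901  0.1315] min [ 0.459  -0.2105  0.1218] max [ 0.4762 -0.1701  0.1357] axis [-0.1645  0.9863 -0.0099] px 364.46564885496184 222.54198473282443 top z pts mean [ 0.4675 -0.1902  0.1318]
side knob 199 mean [0.6684 0.1445 0.2141] min [0.659  0.1301 0.1981] max [0.6816 0.1529 0.2208] axis [-0.4731  0.5117 -0.7172] px 162.12562814070353 246.8894472361809 top z pts mean [0.6711 0.1414 0.2189]
side grip 44 mean [ 0.4675 -0.1864  0.1333] min [ 0.4624 -0.2084  0.1269] max [ 0.4725 -0.1697  0.1357] axis [-0.0929  0.9949 -0.0382] px 297.3181818181818 163.70454545454547 top z pts mean [ 0.4675 -0.1868  0.1334]
rail ((575.8082885742188, 31.360641479492188), (461.9771728515625, 207.62469482421875), 87.79771423339844) 2006
plate ((657.25537109375, 139.54637145996094), (91.7093734741211, 74.41273498535156), 87.44939422607422) 0.1792537495299353 1549
bar 264 ((467.7108154296875, -189.41368103027344), (11.961043357849121, 115.32490539550781), 9.167468070983887)
rim 336 ((467.8891906738281, -190.04074096679688), (70.80415344238281, 121.55335235595703), 9.139625549316406)
hook 173 [0.531  0.1778 0.1479] [0.6156 0.1874 0.1825] [0.576  0.1818 0.168 ]
hook 174 [0.5278 0.0987 0.1505] [0.6159 0.1066 0.1816] [0.5735 0.1025 0.1676]
```

View pics/crop1.png

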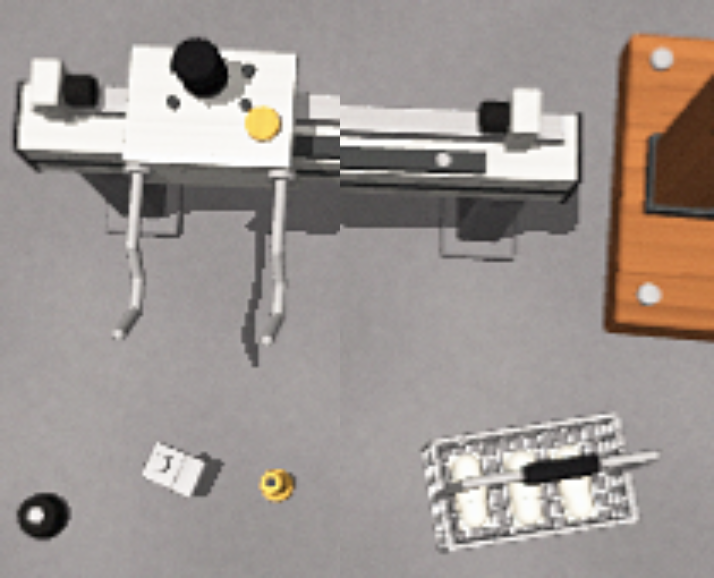

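The crop shows both hooks clear, the steel basket's dark grip, and the steel strip with a mark near its end. The measured sizes match those given: bar 115 mm, rim 71x122, plate 92x74. Knob z and tip x agree too. I now approach above the basket grip.

Request:
apply_moves --pt "40 -24 0 0 0 0 1" --pt "40 -24 0 0 0 0 1" --pt "40 -24 0 0 0 0 1" --pt "40 -24 0 0 0 0 1" --pt "40 -24 0 0 0 0 1" --pt "40 -24 0 0 0 0 1" --pt "40 -24 0 0 0 0 1" --pt "40 -24 0 0 0 0 1" --pt "40 -24 0 0 0 0 1" --pt "39 -24 0 0 0 0 1"

```text
time_s: 1.35
position: [0.4688, -0.1892, 0.2311]
tool_rot: [[0.963, 0.27, -0.0], [0.27, -0.963, 0.0], [-0.0, -0.0, -1.0]]
ft_force: [1.1, 0.4, -0.2]
grip_width: 0.0858
gripper_force: 0.0
```

Request:
apply_moves --pt "0 0 0 0 0 -10.4 0.6" --pt "0 0 0 0 0 -10.4 0.6" --pt "0 0 0 0 0 -10.4 0.6" --pt "0 0 0 0 0 -10.4 0.6" --pt "0 0 0 0 0 -10.4 0.6" --pt "0 0 0 0 0 -10.4 0.6" --pt "0 0 0 0 0 -10.4 0.6" --pt "0 0 0 0 0 -10.4 0.6" --pt "0 0 0 0 0 0 0.6" --pt "0 0 0 0 0 0 0.6"

```text
time_s: 2.6
position: [0.4679, -0.1905, 0.2312]
tool_rot: [[-0.151, 0.989, -0.0], [0.989, 0.151, 0.0], [0.0, -0.0, -1.0]]
ft_force: [0.3, 0.1, -0.4]
grip_width: 0.0512
gripper_force: 0.0
```

```bash
cat > d.py <<'E'
import sys
from h import *
from scipy.spatial.transform import Rotation as R
# usage: x y z psi -> shift in tool mm, rotvec in tool deg (shift first, then turn)
x,y,z,psi=map(float,sys.argv[1:5]);s=telemetry.observe()
T=np.array(s["tool_rot"]);c,n=np.cos(np.radians(psi)),np.sin(np.radians(psi))
G=np.array([[c,n,0],[n,-c,0],[0,0,-1.]])
print("t",s["time_s"],"pos",np.round(s["position"],4),"F",np.round(s["ft_force"],1),"w",round(s["grip_width"],4),"gf",s["gripper_force"])
print("shift",np.round(T.T@(np.array([x,y,z])-s["position"])*1000,1),"turn",np.round(R.from_matrix(T.T@G).as_rotvec(degrees=True),2))
E
python3 d.py .4677 -.1898 .1075 99.17
python3 - <<'E'
from h import *
im=get_image("side");save(im,"side1.png")
E
```

```text
t 2.6 pos [ 0.4679 -0.1905  0.2312] F [ 0.3  0.1 -0.4] w 0.0512 gf 0.0
shift [ 7.000e-01 -1.000e-01  1.237e+02] turn [-0.01 -0.01 -0.48]
```

View pics/side1.png

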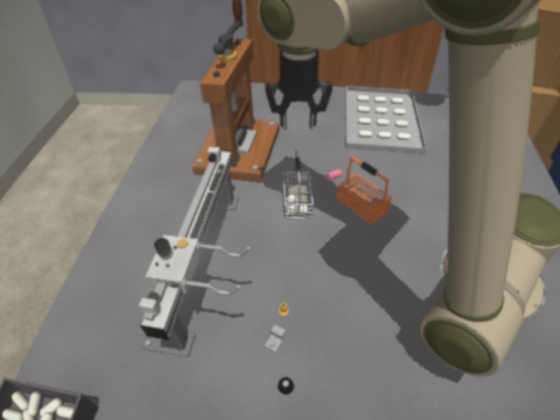

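The fingers at (298,118) are straight above the grip at (297,160), with the decoy basket clear at (365,190). I descend, grip, and lift a little.

Request:
apply_moves --pt "0.7 0 30 0 0 -0.5 0.6" --pt "0 0 30 0 0 0 0.6" --pt "0 0 30 0 0 0 0.6" --pt "0 0 20 0 0 0 0.6" --pt "0 0 13.5 0 0 0 0.6" --pt "0 0 0 0 0 0 0.6" --pt "0 0 0 0 0 0 0" --pt "0 0 0 0 0 0 0" --pt "0 0 0 0 0 0 0" --pt "0 0 0 0 0 0 0" --pt "0 0 0 0 0 0 0" --grip_force 60

```text
time_s: 4.03
position: [0.4678, -0.19, 0.1085]
tool_rot: [[-0.163, 0.987, 0.0], [0.987, 0.163, -0.001], [-0.001, 0.0, -1.0]]
ft_force: [-2.6, -0.3, 5.3]
grip_width: 0.0109
gripper_force: 59.9
```

Request:
apply_moves --pt "0 0 -5 0 0 0 0" --pt "0 0 -10 0 0 0 0" --pt "0 0 -15 0 0 0 0" --pt "0 0 -18 0 0 0 0" --pt "0 0 -15 0 0 0 0" --pt "0 0 -8 0 0 0 0" --pt "0 0 -4 0 0 0 0" --pt "0 0 0 0 0 0 0" --pt "0 0 0 0 0 0 0"

```text
time_s: 5.15
position: [0.4676, -0.1897, 0.1823]
tool_rot: [[-0.163, 0.987, -0.001], [0.987, 0.163, 0.001], [0.001, -0.001, -1.0]]
ft_force: [-0.7, -0.2, -3.9]
grip_width: 0.011
gripper_force: 58.5
```

```bash
python3 d.py .48 .1435 .1815 99.17
python3 - <<'E'
from h import *
import glob
np.set_printoptions(precision=4,suppress=True)
im=get_image("top");save(im,"top1.png");np.savez("top1.npz",**im);P=cloud(im)
m=(P[...,2]>.10)&(P[...,2]<.14)&(P[...,0]>.40)&(P[...,0]<.54)&(P[...,1]<-.1)&(P[...,1]>-.28);q=P[m];print(len(q),q.min(0),q.max(0))
s=telemetry.observe();print(np.round(s["tool_rot"],3).tolist())
a=im["frame"][:,:,::-1]
cv2.imwrite('pics/crop2.png',np.hstack([cv2.resize(a[100:160,270:380],(540,300),interpolation=2),cv2.resize(a[180:280,300:420],(250,300))]))
E
```

```text
t 5.15 pos [ 0.4676 -0.1897  0.1823] F [-0.7 -0.2 -3.9] w 0.011 gf 58.54288995265961
shift [326.8  66.5   1. ] turn [-0.04 -0.04  0.22]
90 [ 0.4564 -0.1594  0.1013] [ 0.4984 -0.1253  0.1314]
[[-0.163, 0.987, -0.001], [0.987, 0.163, 0.001], [0.001, -0.001, -1.0]]
```

View pics/crop2.png

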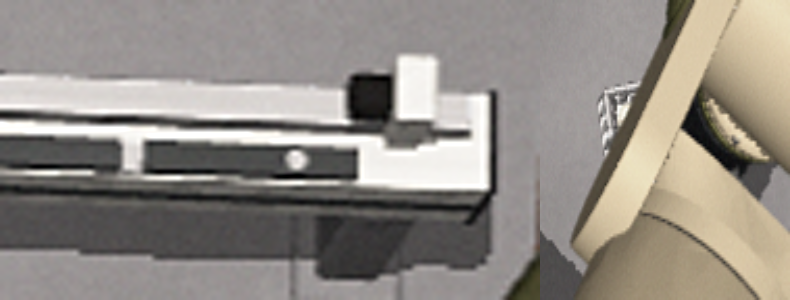

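The weight reads 3.9 N, so the basket and shells are held. The notch shows as a bright gap at top-camera pixel (296.5,130.6). I carry the basket in front of the hooks and align it to the rail.

Request:
apply_moves --pt "10 2 0 0 0 0 0" --pt "20 4 0 0 0 0 0" --pt "30 6 0 0 0 0 0" --pt "35 7 0 0 0 0 0" --pt "35 7 0 0 0 0 0" --pt "35 7 0 0 0 0 0" --pt "35 7 0 0 0 0 0" --pt "35 7 0 0 0 0 0" --pt "35 7 0 0 0 0 0" --pt "30 6 0 0 0 0 0" --pt "18 4 0 0 0 0 0" --pt "9 2 0 0 0 0 0"

```text
time_s: 6.7
position: [0.4788, 0.1453, 0.1828]
tool_rot: [[-0.165, 0.986, -0.0], [0.986, 0.165, 0.0], [0.0, -0.0, -1.0]]
ft_force: [0.1, -0.6, -4.3]
grip_width: 0.0111
gripper_force: 58.5
```

Request:
apply_moves --pt "0 0 0 0 0 3 0" --pt "0 0 0 0 0 4 0" --pt "0 0 0 0 0 3 0" --pt "0 0 0 0 0 1.4 0" --pt "0 0 0 0 0 0 0" --pt "0 0 0 0 0 0 0" --pt "0 0 0 0 0 0 0" --pt "0 0 0 0 0 0 0"

```text
time_s: 7.7
position: [0.4796, 0.1435, 0.1828]
tool_rot: [[0.035, 0.999, -0.0], [0.999, -0.035, 0.0], [0.0, -0.0, -1.0]]
ft_force: [-0.3, 1.2, -5.0]
grip_width: 0.011
gripper_force: 58.5
```

```bash
python3 d.py .559 .1435 .183 87.8
python3 - <<'E'
from h import *
np.set_printoptions(precision=4,suppress=True)
im=get_image("side");save(im,"side2.png")
t0=dict(np.load("top1.npz"));P=cloud(t0)
for z in(.143,.145,.147):print("notch",onplane(t0,[[296.5,130.6]],z))
print(P[130,285],P[130,300])
# rail ends / direction from top face in top1 (x>.60)
t0=dict(np.load("top0.npz"));P=cloud(t0)
m=(P[...,2]>.138)&(P[...,2]<.150)&(P[...,0]>.618)&(P[...,0]<.70)&(P[...,1]>-.25)&(P[...,1]<.4);print("rail",cv2.minAreaRect((P[m][:,:2]*1000).astype(np.float32)))
E
```

```text
t 7.7 pos [0.4796 0.1435 0.1828] F [-0.3  1.2 -5. ] w 0.011 gf 58.54596555233002
shift [ 2.8 79.3 -0.2] turn [-0.   -0.    0.19]
notch [[ 0.646  -0.0589  0.143 ]]
notch [[ 0.6453 -0.0588  0.145 ]]
notch [[ 0.6447 -0.0587  0.147 ]]
[ 0.6445 -0.0363  0.1507] [ 0.645  -0.0654  0.1495]
rail ((651.244384765625, 28.45965576171875), (461.9771728515625, 56.64096450805664), 87.79771423339844)
```

View pics/side2.png

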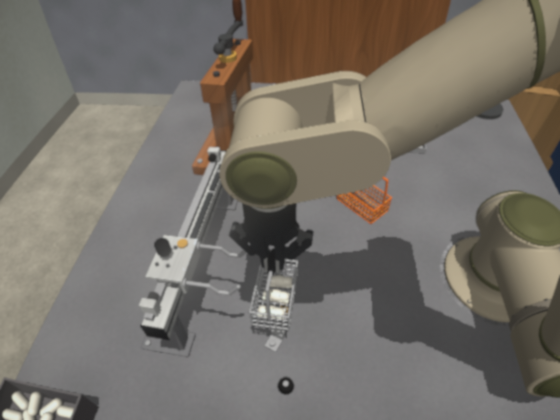

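The basket, with its shells, hangs at (273,295) in front of the hooks, clear of the parts. I move it in over the seat and check it before lowering.

Request:
apply_moves --pt "0.4 6 -1 0 0 0 0" --pt "0.4 12 -1 0 0 0 0" --pt "0.4 15 0 0 0 0 0" --pt "0.4 15 0 0 0 0 0" --pt "0.4 15 0 0 0 0 0" --pt "0.4 10 0 0 0 0 0" --pt "0.4 6 0 0 0 0 0" --pt "0 0 0 0 0 0 0" --pt "0 0 0 0 0 0 0" --pt "0 0 0 0 0 0 0" --pt "0 0 0 0 0 0 0"

```text
time_s: 9.12
position: [0.5585, 0.1436, 0.185]
tool_rot: [[0.035, 0.999, 0.0], [0.999, -0.035, 0.0], [0.0, 0.0, -1.0]]
ft_force: [0.5, -0.3, -4.8]
grip_width: 0.0111
gripper_force: 58.6
```

```bash
python3 d.py .559 .1435 .1405 87.8
python3 - <<'E'
from h import *
im=get_image("side");a=im["frame"][190:350,140:310,::-1]
cv2.imwrite('pics/crop3.png',cv2.resize(a,None,fx=3.6,fy=3.6,interpolation=2))
E
```

```text
t 9.125 pos [0.5585 0.1436 0.185 ] F [ 0.5 -0.3 -4.8] w 0.0111 gf 58.55223476886749
shift [-0.1  0.5 44.5] turn [ 0.01 -0.    0.19]
```

View pics/crop3.png

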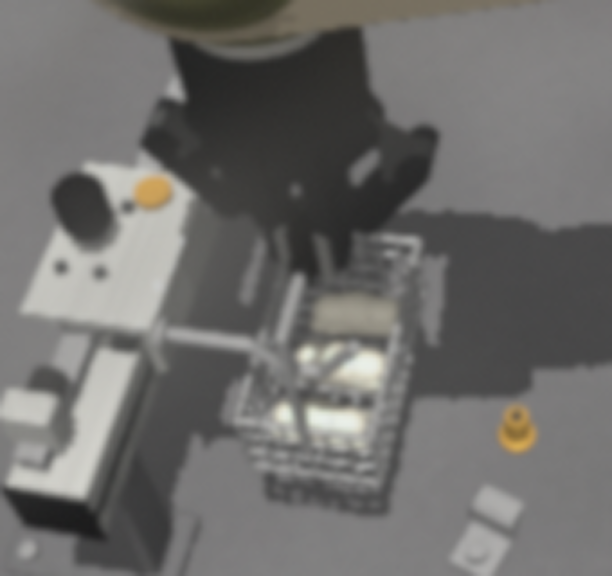

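The bar lies over the hooks' dips, with the near hook at crop (270,350) and its upturned tip in front. All three shells are in the basket. I lower it and watch the force.

Request:
apply_moves --pt "0 0.5 6 0 0 0 0" --pt "0 0 10 0 0 0 0" --pt "0 0 10 0 0 0 0" --pt "0 0 8 0 0 0 0" --pt "0 0 4 0 0 0 0" --pt "0 0 2 0 0 0 0" --pt "0 0 1.5 0 0 0 0" --pt "0 0 0 0 0 0 0" --pt "0 0 0 0 0 0 0"

```text
time_s: 10.3
position: [0.5592, 0.1435, 0.1435]
tool_rot: [[0.035, 0.999, 0.0], [0.999, -0.035, 0.0], [0.0, 0.0, -1.0]]
ft_force: [0.2, -0.3, -5.0]
grip_width: 0.0109
gripper_force: 58.6
```

Request:
apply_moves --pt "0 0 1 0 0 0 0" --pt "0 0 1 0 0 0 0" --pt "0 0 0 0 0 0 0" --pt "0 0 0 0 0 0 0"

```text
time_s: 10.8
position: [0.5592, 0.1435, 0.1415]
tool_rot: [[0.035, 0.999, 0.0], [0.999, -0.035, -0.0], [-0.0, 0.0, -1.0]]
ft_force: [-0.5, 0.4, -2.2]
grip_width: 0.0109
gripper_force: 58.9
```

Contact comes at the seat height as expected. I lower 0.8 mm more and release to a part opening.

Request:
apply_moves --pt "0 0 0.8 0 0 0 0" --pt "0 0 0 0 0 0 0" --pt "0 0 0 0 0 0 0.2" --pt "0 0 0 0 0 0 0.3" --pt "0 0 0 0 0 0 0.4" --pt "0 0 0 0 0 0 0.4" --pt "0 0 0 0 0 0 0.4" --pt "0 0 0 0 0 0 0.4" --pt "0 0 0 0 0 0 0.4" --pt "0 0 0 0 0 0 0.4"

```text
time_s: 12.05
position: [0.5592, 0.1435, 0.1405]
tool_rot: [[0.035, 0.999, -0.0], [0.999, -0.035, 0.0], [0.0, -0.0, -1.0]]
ft_force: [-0.3, 0.6, -0.3]
grip_width: 0.034
gripper_force: 0.0
```

Request:
apply_moves --pt "0 0 -5 0 0 0 0.4" --pt "0 0 -10 0 0 0 0.4" --pt "0 0 -20 0 0 0 0.4" --pt "0 0 -30 0 0 0 0.4" --pt "0 0 -30 0 0 0 0.4" --pt "0 0 -15 0 0 0 0.4" --pt "0 0 0 0 0 0 0.4" --pt "0 0 0 0 0 0 0.4"

```text
time_s: 13.05
position: [0.5589, 0.1435, 0.25]
tool_rot: [[0.035, 0.999, -0.001], [0.999, -0.035, -0.0], [-0.0, -0.001, -1.0]]
ft_force: [0.5, 0.1, -0.4]
grip_width: 0.0339
gripper_force: 0.0
```

```bash
python3 d.py .6705 .1397 .25 -2.2
python3 - <<'E'
from h import *
np.set_printoptions(precision=4,suppress=True)
im=get_image("side");a=im["frame"][170:350,130:310,::-1]
cv2.imwrite('pics/crop4.png',cv2.resize(a,None,fx=3.3,fy=3.3,interpolation=2))
P=cloud(im);g=im["frame"].max(2);m=np.zeros(g.shape,bool);m[215:275,140:185]=1
m&=(g<75)&(P[...,2]>.205)&(P[...,2]<.235);q=P[m];print("knob",len(q),q.mean(0),q[q[:,2]>.217].mean(0))
m=(P[...,2]>.145)&(P[...,2]<.175)&(P[...,0]>.545)&(P[...,0]<.575)&(P[...,1]>.1)&(P[...,1]<.22);m&=g<75
q=P[m];print("grip",len(q),q.mean(0) if len(q) else 0,q.min(0),q.max(0))
E
```

```text
t 13.05 pos [0.5589 0.1435 0.25  ] F [ 0.5  0.1 -0.4] w 0.0339 gf 0.0
shift [ 1.000e-01  1.117e+02 -1.000e-01] turn [-4.000e-02  5.000e-02  9.019e+01]
knob 169 [0.6688 0.1442 0.2159] [0.6709 0.1414 0.2189]
grip 170 [0.5588 0.1441 0.1643] [0.5534 0.1185 0.1526] [0.566  0.1641 0.1683]
```

View pics/crop4.png

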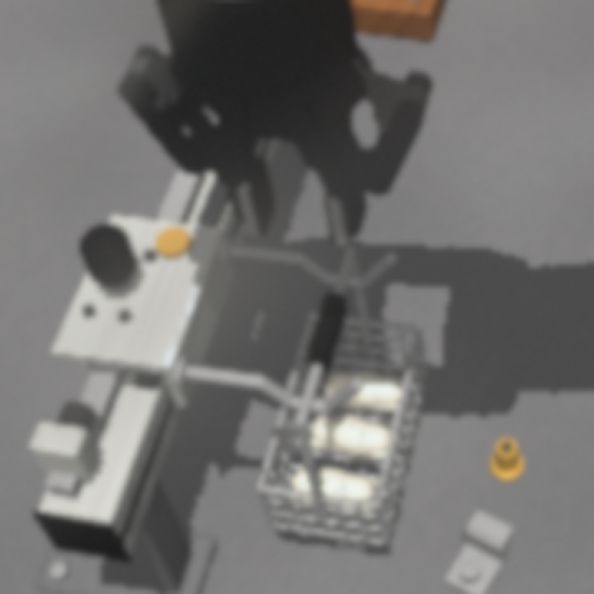

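The basket hangs in both hook dips with its three shells, and the bar is at crop (320,340). The knob is unchanged at (110,255). I turn the tool to close along the rail and move over the knob.

Request:
apply_moves --pt "0 0 0 0 0 10 0.8" --pt "0 0 0 0 0 10 0.8" --pt "0 0 0 0 0 10 0.8" --pt "0 0 0 0 0 10 0.8" --pt "0 0 0 0 0 10 0.8" --pt "0 0 0 0 0 10 0.8" --pt "0 0 0 0 0 10 0.8" --pt "0 0 0 0 0 10 0.8" --pt "0 0 0 0 0 10.2 0.8" --pt "0 0 0 0 0 0 0.8"

```text
time_s: 14.35
position: [0.559, 0.1435, 0.2498]
tool_rot: [[0.999, -0.037, -0.001], [-0.037, -0.999, -0.0], [-0.001, 0.0, -1.0]]
ft_force: [0.7, 0.3, 0.4]
grip_width: 0.0684
gripper_force: 0.0
```

Request:
apply_moves --pt "20 0 0 0 0 0 0.8" --pt "30 0 0 0 0 0 0.8" --pt "30 0 0 0 0 0 0.8" --pt "20 0 0 0 0 0 0.8" --pt "11.5 -1 0 0 0 0 0.8" --pt "0 0 0 0 0 0 0.8" --pt "0 0 0 0 0 0 0.8"

```text
time_s: 15.22
position: [0.6702, 0.1403, 0.2504]
tool_rot: [[0.999, -0.037, -0.001], [-0.037, -0.999, -0.0], [-0.001, 0.0, -1.0]]
ft_force: [0.1, 0.2, -0.5]
grip_width: 0.0684
gripper_force: 0.0
```

```bash
python3 d.py .6705 .1400 .192 -2.2
python3 - <<'E'
from h import *
im=get_image("side");save(im,"side5.png")
E
```

```text
t 15.225 pos [0.6702 0.1403 0.2504] F [ 0.1  0.2 -0.5] w 0.0684 gf 0.0
shift [ 0.3  0.3 58.4] turn [0.   0.03 0.09]
```

View pics/side5.png

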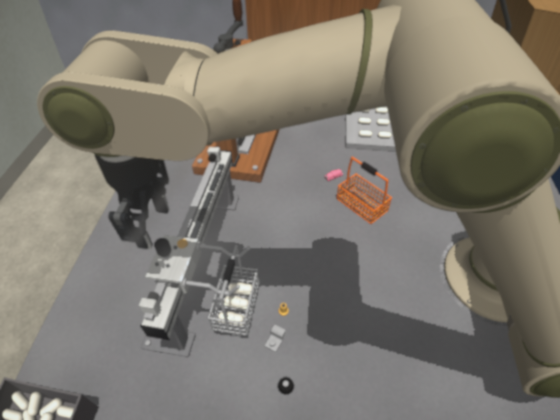

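The fingers at about (130,225) and (162,245) straddle the knob at (163,246), and the basket still hangs. I descend and grip.

Request:
apply_moves --pt "0 0 10 0 0 0 0.8" --pt "0 0 18 0 0 0 0.8" --pt "0 0 16 0 0 0 0.8" --pt "0 0 10 0 0 0 0.8" --pt "0 0 4 0 0 0 0.8" --pt "0 0 0 0 0 0 0.8" --pt "0 0 0 0 0 0 0" --pt "0 0 0 0 0 0 0" --pt "0 0 0 0 0 0 0" --pt "0 0 0 0 0 0 0" --pt "0 0 0 0 0 0 0" --pt "0 0 0 0 0 0 0" --grip_force 60

```text
time_s: 16.77
position: [0.6708, 0.14, 0.1932]
tool_rot: [[0.999, -0.039, 0.001], [-0.039, -0.999, -0.0], [0.001, 0.0, -1.0]]
ft_force: [-0.9, -1.2, 5.5]
grip_width: 0.024
gripper_force: 59.1
```

Run:
```python
from h import *
# target: notch (.645,-.0588). ball = knob -30mm along rail y ; rail y=(.038,.999)
e=np.array([np.sin(np.radians(2.2)),np.cos(np.radians(2.2))])
s=telemetry.observe();k=np.array(s["position"][:2]);n=np.array([.645,-.0588])
print(k,s["grip_width"],s["gripper_force"],s["ft_force"],"slide to go mm",((k-30e-3*e)-n)@e*1000)
# carriage value now from rail middle (0.6512? ,.0285) along y
print("value",.13-(k-np.array([.6512,.0285]))@e)
```

```text
[0.6707533 0.1400147] 0.024017481715034813 59.11546468734741 [-0.90675506 -1.17579829  5.54679692] slide to go mm 169.65677046716513
value 0.0178168865518247
```

The knob is gripped, with about 169.7 mm to go. That puts the notch at slide 0.1875, inside the stated range. I slide gently so the basket does not swing.

Request:
apply_moves --pt "0 3 0 0 0 0 0" --pt "0 6 0 0 0 0 0" --pt "0 9 0 0 0 0 0" --pt "0 11 0 0 0 0 0" --pt "0 12 0 0 0 0 0" --pt "0 12 0 0 0 0 0" --pt "0 12 0 0 0 0 0" --pt "0 12 0 0 0 0 0" --pt "0 12 0 0 0 0 0" --pt "0 12 0 0 0 0 0" --pt "0 12 0 0 0 0 0" --pt "0 12 0 0 0 0 0"

```text
time_s: 18.27
position: [0.6663, 0.0176, 0.1933]
tool_rot: [[0.999, -0.036, 0.003], [-0.036, -0.999, 0.004], [0.002, -0.004, -1.0]]
ft_force: [2.0, 11.8, 4.9]
grip_width: 0.0241
gripper_force: 59.7
```

Request:
apply_moves --pt "0 12 0 0 0 0 0" --pt "0 9 0 0 0 0 0" --pt "0 6 0 0 0 0 0" --pt "0 4 0 0 0 0 0" --pt "0 2 0 0 0 0 0" --pt "0 1 0 0 0 0 0" --pt "0 0 0 0 0 0 0" --pt "0 0 0 0 0 0 0"

```text
time_s: 19.27
position: [0.665, -0.0173, 0.1933]
tool_rot: [[0.999, -0.038, 0.002], [-0.038, -0.999, 0.002], [0.002, -0.002, -1.0]]
ft_force: [0.2, 4.9, 4.4]
grip_width: 0.0245
gripper_force: 59.6
```

```bash
cat > c.py <<'E'
from h import *
np.set_printoptions(precision=4,suppress=True)
e=np.array([np.sin(np.radians(2.2)),np.cos(np.radians(2.2))])
s=telemetry.observe();k=np.array(s["position"][:2]);n=np.array([.645,-.0588])
print(s["time_s"],s["position"],s["grip_width"],s["gripper_force"],s["ft_force"],"go mm",((k-30e-3*e)-n)@e*1000)
E
python3 c.py
```

```text
19.275 [ 0.665  -0.0173  0.1933] 0.024476763206858494 59.56833243370056 [0.1501 4.9288 4.3926] go mm 12.188302360934614
```

Request:
apply_moves --pt "0 3 0 0 0 0 0" --pt "0 3 0 0 0 0 0" --pt "0 2 0 0 0 0 0" --pt "0 0 0 0 0 0 0" --pt "0 0 0 0 0 0 0"

```text
time_s: 19.9
position: [0.6647, -0.0271, 0.1933]
tool_rot: [[0.999, -0.039, 0.002], [-0.039, -0.999, -0.001], [0.002, 0.001, -1.0]]
ft_force: [0.6, -2.4, 5.3]
grip_width: 0.0245
gripper_force: 59.6
```

Request:
apply_moves --pt "0 1 0 0 0 0 0" --pt "0 0 0 0 0 0 0" --pt "0 0 0 0 0 0 0"

```text
time_s: 20.27
position: [0.6646, -0.0279, 0.1933]
tool_rot: [[0.999, -0.039, 0.002], [-0.039, -0.999, -0.001], [0.002, 0.0, -1.0]]
ft_force: [0.0, -0.7, 5.6]
grip_width: 0.0241
gripper_force: 59.6
```

Request:
apply_moves --pt "0 1 0 0 0 0 0" --pt "0 0 0 0 0 0 0" --pt "0 0 0 0 0 0 0"

```text
time_s: 20.65
position: [0.6646, -0.0288, 0.1933]
tool_rot: [[0.999, -0.039, 0.002], [-0.039, -0.999, -0.0], [0.002, 0.0, -1.0]]
ft_force: [0.5, -0.8, 5.7]
grip_width: 0.0238
gripper_force: 59.6
```

Request:
apply_moves --pt "0 1 0 0 0 0 0" --pt "0 0 0 0 0 0 0" --pt "0 0 0 0 0 0 0"

```text
time_s: 21.02
position: [0.6646, -0.0296, 0.1933]
tool_rot: [[0.999, -0.039, 0.002], [-0.039, -0.999, -0.0], [0.002, 0.0, -1.0]]
ft_force: [-0.3, -0.5, 4.9]
grip_width: 0.024
gripper_force: 59.6
```

Request:
apply_moves --pt "0 0.7 0 0 0 0 0" --pt "0 0 0 0 0 0 0" --pt "0 0 0 0 0 0 0"

```text
time_s: 21.4
position: [0.6646, -0.0301, 0.1933]
tool_rot: [[0.999, -0.038, 0.002], [-0.038, -0.999, 0.0], [0.002, -0.0, -1.0]]
ft_force: [0.3, 1.3, 4.7]
grip_width: 0.0242
gripper_force: 59.6
```

```bash
python3 c.py
python3 - <<'E'
from h import *
np.set_printoptions(precision=4,suppress=True)
im=get_image("side");P=cloud(im);f=im["frame"].astype(int)
m=(f[...,0]>150)&(f[...,0]-f[...,2]>70)&(P[...,2]>.17)&(P[...,2]<.2)&(P[...,0]>.6);q=P[m];print("yellow dot",len(q),q.mean(0) if len(q) else 0)
i0=dict(np.load("side0.npz"));P=cloud(i0);f=i0["frame"].astype(int)
m=(f[...,0]>150)&(f[...,0]-f[...,2]>70)&(P[...,2]>.17)&(P[...,2]<.2)&(P[...,0]>.6);q=P[m];print("at start",len(q),q.mean(0))
save(im,"side6.png")
E
```

```text
21.4 [ 0.6646 -0.0301  0.1933] 0.024179935934821113 59.617218375205994 [0.3004 1.2786 4.728 ] go mm -0.5524859607645545
yellow dot 22 [ 0.6395 -0.0575  0.1848]
at start 57 [0.6501 0.1102 0.1842]
```

View pics/side6.png

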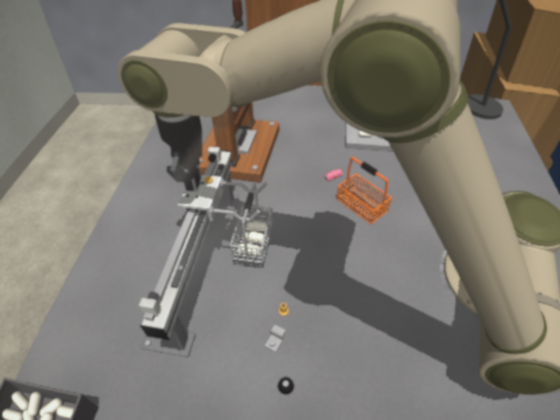

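The carriage is at the notch and the basket hangs with its shells at (252,240). I feel the far wall of the notch with one small step.

Request:
apply_moves --pt "0 1 0 0 0 0 0" --pt "0 0 0 0 0 0 0" --pt "0 0 0 0 0 0 0"

```text
time_s: 21.82
position: [0.6645, -0.0307, 0.1933]
tool_rot: [[0.999, -0.038, 0.002], [-0.038, -0.999, 0.001], [0.002, -0.001, -1.0]]
ft_force: [0.5, 1.0, 5.6]
grip_width: 0.0243
gripper_force: 59.6
```

Request:
apply_moves --pt "0 1 0 0 0 0 0" --pt "0 0 0 0 0 0 0" --pt "0 0 0 0 0 0 0" --pt "0 0 0 0 0 0 0"

```text
time_s: 22.32
position: [0.6645, -0.031, 0.1932]
tool_rot: [[0.999, -0.038, 0.002], [-0.038, -0.999, 0.002], [0.002, -0.002, -1.0]]
ft_force: [0.2, 5.9, 5.3]
grip_width: 0.0242
gripper_force: 59.6
```

Request:
apply_moves --pt "0 1 0 0 0 0 0" --pt "0 0 0 0 0 0 0" --pt "0 0 0 0 0 0 0"

```text
time_s: 22.7
position: [0.6645, -0.0313, 0.1933]
tool_rot: [[0.999, -0.037, 0.002], [-0.037, -0.999, 0.003], [0.002, -0.003, -1.0]]
ft_force: [0.5, 7.6, 4.6]
grip_width: 0.024
gripper_force: 59.7
```

The force is now 7.6 N, well above the drag, with only 0.3 mm of travel, so the ball is against the notch's far wall. I relax back by 2 mm.

Request:
apply_moves --pt "0 -1 0 0 0 0 0" --pt "0 -1 0 0 0 0 0" --pt "0 0 0 0 0 0 0" --pt "0 0 0 0 0 0 0" --pt "0 0 0 0 0 0 0" --pt "0 0 0 0 0 0 0" --pt "0 0 0 0 0 0 0" --pt "0 0 0 0 0 0 0"

```text
time_s: 23.7
position: [0.6645, -0.0308, 0.1933]
tool_rot: [[0.999, -0.038, 0.002], [-0.038, -0.999, 0.001], [0.002, -0.001, -1.0]]
ft_force: [0.3, 1.7, 5.9]
grip_width: 0.0242
gripper_force: 59.6
```

```bash
python3 -c "
from rig import env
print(env.close_job())"
```

```text
the job is handed in; nothing more can be done
None
```

I handed the job in at about 24 s with the basket on both hooks and its three shells inside. By force feel the carriage is in the notch (slide about 0.188), with the knob still gripped at about 60 N; the judge's verdict was not returned.

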